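# Find the steel-cored setting block by weight and hold it to the dial gauge

## Robot

A 6-joint arm with a two-finger parallel gripper is mounted at the origin on the work surface. World frame = base frame: x ahead of the robot, y to its left, z up, the work surface at z = 0. Lengths are in m, angles in rad, forces in N, time in s.
With the tool pointing down it reaches from about 0.3 to 0.775 m from the base axis. Payload 14.6 kg.
Tool frame: the origin (TCP) lies at the very end of the fingers, on their centre line; the grasp point (between the pads) lies 19 mm behind it (manip.pinch_z is the distance from the TCP to the grasp point, in m); z points along the fingers, y is the direction in which the jaws open and shut (so a half turn about z gives the same grasp; the last joint's range is limited). The gripper opens to 94 mm and grips with 3 to 60 N. Pads are 16 mm wide; open, the fingers measure 119 mm over their backs; the gripper's body (75 mm by 177 mm) begins 78 mm behind the grasp point.
Start: joints at [1.155, 0.3, 1.521, -0, 1.321, -0.067], TCP at [0.188, 0.517, 0.205] pointing down, gripper open.
Joint ranges: [-3.03, 3.03], [-0.79, 2.21], [0.23, 2.52], [-1.04, 4.18], [0, 3.07], [-2.55, 2.55]. Speed limits (rad/s): [2.22, 2.22, 2.57, 3.14, 3.14, 3.14].

## Interface

Orientations are given as [roll, pitch, yaw] about the fixed x, y, z axes, in that order (R = Rz(yaw) Ry(pitch) Rx(roll)).
In Python, from bench import manip gives the robot as it stands.
- The arm moves only by the shell command python3 -m creep 'ROWS' [FORCE]. ROWS is JSON, a list of rows, each a list of 7 numbers: the turn, a rotation vector about the world's x, y, z in rad, then the shift along the world's x, y, z in m, then the opening, from 0 (shut) to 1 (fully open). A call has 1 to 10 rows; each row is the pose to reach, as a shift and turn from the pose measured when the call began; what a row does not reach only later rows make up. A row lasts 1/12 s, in which the tool goes at most 41.7 mm and 7.16 degrees, less where a joint would pass 70% of its speed; a pose out of reach is approached as far as the arm can. A call with a gripper value outside its range is refused whole. The fingers move at their own pace and stop on an object; FORCE is the grip in N (left out, the last holds). Time passes only in rows, so rows that repeat a pose let the fingers close. It gives the time, the measured TCP pose, the force and the opening at its end, in the units of the state.
- manip.observe(): the state, without advancing time (a new reading comes with each control period).
- manip.read_camera(name): name is "scene" or "top" or "wrist"; returns a dict with "frame" (480x640x3 uint8, blue, green, red), "vfov" (degrees; the focal length in pixels is half the picture's height over the tangent of half this angle, whatever the lens; pixels are square), "cx", "cy" (the principal point, pixels), "origin" and "attitude" of the camera in the world; the wrist camera has in their place "mount" (4x4, takes a point from camera to tool coordinates, whose origin is the TCP and whose axes are the flange's). Camera axes: x right, y up, looking along -z (the intrinsics and any distortion apply to the point x, -y, -z); pixel columns grow to the right and rows downward; lengths in m; the calibration is good to about 2 mm. A picture is of the moment at which its call begins: read the wrist's pose just before it. There is no depth.
- manip.close_job(): hands the job in, once; it reports no verdict.
The state is a dict: "time_s": time; "joint_positions": joint angles; "joint_vel": joint speeds; "tau": joint torques, N m; "position": TCP position; "tcp_rot": TCP orientation; "force": force on the tool from outside, world axes, zero at the start; "wrist_torque": the same for the moment, N m; "grip_width": finger opening in m.
Only numpy, scipy, OpenCV 4.12 (cv2) and the standard library are available. Lean on these libraries where they do the work, as an engineer would, in place of code of your own. Each camera call takes 0.05 s, during which the arm holds its last target. There are 200 camera calls.

## Task

Two look-alike brass-coloured setting blocks stand on the surface plate, one with a steel core and one with an aluminium core: lift each in turn well clear of the plate (some 5 cm) to feel which is heavier, stand the lighter one upright on the plate again and let go of it, then present the heavier one to the dial gauge. Hold it upright in the air, turned so that one of its flat sides meets the tip of the stylus squarely, and push the stylus in to about half of its 16 mm travel, never to its end stop; finish while still holding the block there, and do not release it. Keep both blocks from falling over, and leave the loose parts on the plate where they are.

Things in the scene. Friction and masses are not known exactly. Their poses are not given: they have to be found in the camera images.
- plate_top (a point): centre of the top face of the bright steel surface plate, 360 mm (its x) by 620 mm (its y), 30 mm thick, fixed to the table; z up
- block_a_center (a point): brass-coloured upright square setting block, 32 x 32 mm and 70 mm tall, a black dot on top; point at its centre, 35 mm above its foot; z up its height, x and y square to its side faces. Starts standing on the plate. One block has a steel core (0.50 to 0.60 kg in all), the other an aluminium core (0.17 to 0.22 kg in all), hidden inside; it is drawn afresh which has which.
- block_b_center (a point): brass-coloured upright square setting block, 32 x 32 mm and 70 mm tall, a black dot on top; point at its centre, 35 mm above its foot; z up its height, x and y square to its side faces. Starts standing on the plate. One block has a steel core (0.50 to 0.60 kg in all), the other an aluminium core (0.17 to 0.22 kg in all), hidden inside; it is drawn afresh which has which.
- stylus_tip (a point): tip of the dial gauge's stylus, a level steel pin with a 10 mm ball end, 90 mm above the plate, pointing roughly towards the robot. The x axis points along the pin into the gauge, the way the stylus is pushed; this point moves with the stylus
- gauge: dial gauge on a stand fixed to the plate: dark red base 50 x 60 mm, 50 mm tall, origin under its centre, z up, x as the stylus's. Resting stylus tip at x -130 mm, 90 mm up; stem from x -108, black dial (56 mm across, 20 mm thick, white face up) from x -93 to -37 mm at the pin's height; 12 mm column over the base to 170 mm above the plate
- stylus (a joint): how far the stylus is pushed in, m: 0 at rest (fully out), 0.016 at its end stop; a light spring, 0.6 N at the start and 3.8 N at the end stop, brings it out again
- tappet: dark steel tappet, a cylinder 32 mm across and 28 mm tall, loose at the plate's near edge; origin at its underside; to be left alone
- bearing: dark steel bearing ring, 40 mm across and 14 mm tall, loose at the plate's near edge; origin at its underside; to be left alone
- vblock: dark steel V-block, 50 x 40 mm and 42 mm tall, loose at a far corner of the plate; origin at its underside; to be left alone
There are look-alikes about, which are no part of the job. What is shaped like the part that bears block_b_center but blue or purple is not meant.

How it is judged:
By the outcome, as a careful person would: the job done as asked, in the order asked, and still so for the second after the job is handed in, while the arm keeps its last pose, push and grip.
It also fails if it takes over 64 s, if anything falls off the work surface, if the arm or the gripper's body presses on something with over 40 N, if the wrist force passes 120 N, or if a joint passes its speed limit or range.

## Working session

There is one attempt and no reset: what is moved stays moved. The work goes in short steps, Python scripts to look and compute and a shell command to move; the robot and the scene stay as the last step left them, time stands still between calls to the robot, and variables do not carry over. Pictures are saved under pics/ and viewed, about 8 in all and at most 12, crops included, and the job is handed in when it is done.

```bash
mkdir -p pics; ls; python3 - <<'E'
from bench import manip
import cv2
s=manip.observe(); print({k:s[k] for k in ("time_s","position","tcp_rot","force","grip_width")})
for n in ("top","scene"):
    c=manip.read_camera(n); cv2.imwrite(f"pics/{n}1.png",c["frame"]); print(n,{k:v for k,v in c.items() if k!="frame"})
E
```

```text
pics
{'time_s': 0.0, 'position': array([0.1878523 , 0.51663163, 0.20488886]), 'tcp_rot': array([-3.14043379e+00, -1.02692670e-04,  2.79278645e+00]), 'force': array([-0.33797338, -0.67050926,  0.0036327 ]), 'grip_width': 0.09389492261265121}
top {'vfov': 47.25204808746673, 'cx': 318.6845040396112, 'cy': 246.0847147243448, 'origin': array([ 0.29214987, -0.02640283,  1.29972403]), 'attitude': array([ 0.18188585, -0.01736206, -1.58415741])}
scene {'vfov': 44.95907829069821, 'cx': 318.88458549691, 'cy': 241.63816858004736, 'origin': array([0.94445157, 0.55597973, 0.78188044]), 'attitude': array([0.83219312, 0.02079266, 2.51010499])}
```

View pics/top1.png

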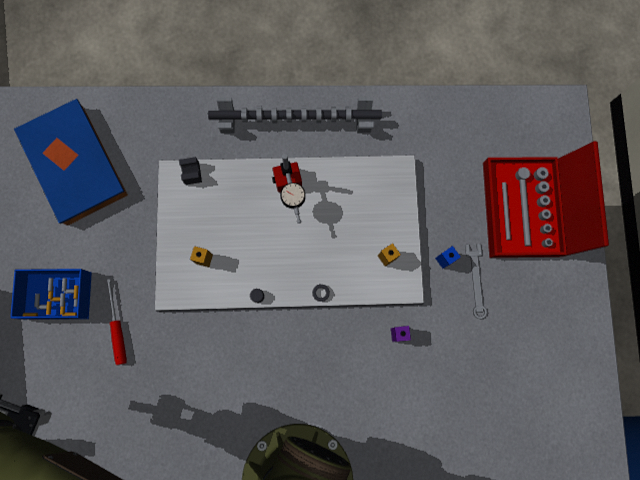

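View pics/scene1.png

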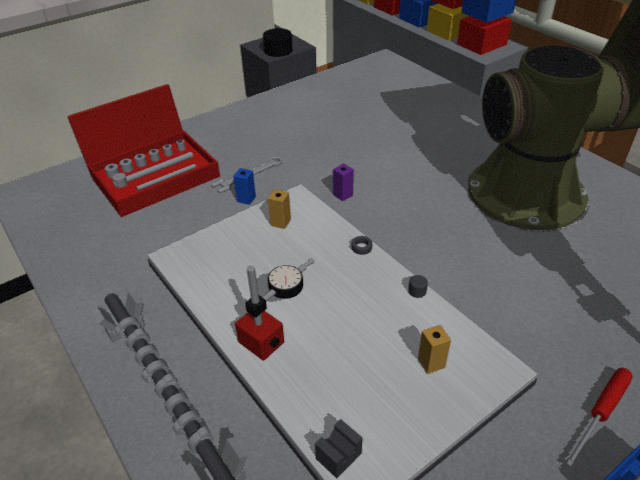

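The top view shows brass blocks near (200,256) and (389,254), the gauge dial at (292,195) and the stylus tip at about (298,220). The scene view shows both blocks upright. Next I'll enlarge crops of these.

```bash
python3 - <<'E'
import cv2,numpy as np
t=cv2.imread("pics/top1.png"); s=cv2.imread("pics/scene1.png")
def crop(im,x,y,w,h,k): 
    c=cv2.resize(im[y:y+h,x:x+w],None,fx=k,fy=k,interpolation=cv2.INTER_CUBIC)
    for i in range(0,w,10): cv2.line(c,(i*k,0),(i*k,6),(0,255,0),1); cv2.putText(c,str(x+i),(i*k,16),0,.35,(0,255,0),1)
    for i in range(0,h,10): cv2.line(c,(0,i*k),(6,i*k),(0,255,0),1); cv2.putText(c,str(y+i),(8,i*k+4),0,.35,(0,0,255),1)
    return c
a=np.vstack([np.hstack([crop(t,185,240,40,30,8),crop(t,375,238,40,30,8)]),
 np.hstack([crop(t,270,155,40,40,8)[:320],crop(t,280,190,40,40,8)])])
cv2.imwrite("pics/crops.png",a); print(a.shape)
E
```

```text
(560, 640, 3)
```

View pics/crops.png

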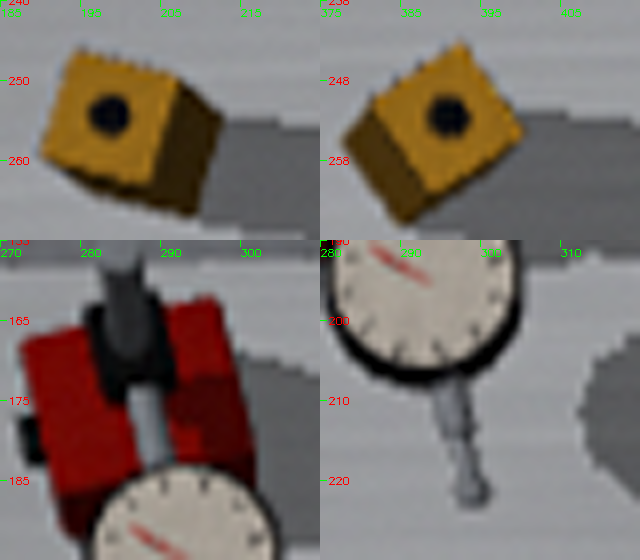

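```bash
cat > h.py <<'E'
import numpy as np, cv2
from scipy.spatial.transform import Rotation as R
def ray(c,px):
    f=240/np.tan(np.radians(c["vfov"])/2)
    d=np.array([(px[0]-c["cx"])/f,-(px[1]-c["cy"])/f,-1])
    return d
def hit(c,px,z,o=None,M=None):
    if o is None: o=c["origin"]; M=R.from_euler("xyz",c["attitude"]).as_matrix()
    d=M@ray(c,px); return o+d*(z-o[2])/d[2]
def wcam(c,s):
    T=R.from_euler("xyz",s["tcp_rot"]).as_matrix(); m=c["mount"]
    return s["position"]+T@m[:3,3], T@m[:3,:3]
E
python3 - <<'E'
from h import *
from bench import manip
c=manip.read_camera("top")
def cv(p,x0,y0,ox,oy): return (x0+(p[0]-ox+.5)/8-.5, y0+(p[1]-oy+.5)/8-.5)
for n,a,dot,cs in (("L",(185,240,0,0),(109,115),[(78,48),(180,77),(148,187),(42,155)]),("R",(375,238,320,0),(448,116),[(460,42),(523,132),(433,195),(373,97)])):
    P=np.array([hit(c,cv(p,*a),.1)[:2] for p in cs]); print(n,hit(c,cv(dot,*a),.1).round(4),P.mean(0).round(4))
    for i in range(4):
        e=P[(i+1)%4]-P[i]; print(np.linalg.norm(e).round(4),np.degrees(np.arctan2(e[1],e[0])).round(1)%90)
a=(280,190,320,240)
tip=hit(c,cv((473,497),*a),.12); st=hit(c,cv((449,385),*a),.12); 
print("ball",tip,"stem",st,np.degrees(np.arctan2(*(st-tip)[[1,0]])))
a=(270,155,0,240)
P=np.array([hit(c,cv(p,*a),.08)[:2] for p in [(20,342),(215,297),(255,455),(65,510)]]);print("base",P.round(4))
for i in range(4):
        e=P[(i+1)%4]-P[i]; print(np.linalg.norm(e).round(4),np.degrees(np.arctan2(e[1],e[0])).round(1)%90)
for p in [(160,159),(415,156),(424,304),(156,310)]: print("plate",hit(c,p,.03).round(3))
w=manip.read_camera("wrist"); print(w["mount"],w["vfov"],w["cx"],w["cy"]); s=manip.observe();print(s["force"],s["time_s"])
E
```

```text
L [0.4976 0.2163 0.1   ] [0.4971 0.2155]
0.0296 73.4
0.0317 75.30000000000001
0.0307 72.5
0.0312 73.1
R [ 0.4974 -0.2099  0.1   ] [ 0.4973 -0.2097]
0.0305 32.900000000000006
0.0311 34.099999999999994
0.0319 29.5
0.0292 31.700000000000003
ball [ 0.56395899 -0.00645326  0.12      ] stem [ 5.95787986e-01 -3.15951698e-05  1.20000000e-01] 11.406597913172401
base [[ 0.703   0.055 ]
 [ 0.7162 -0.0015]
 [ 0.6684 -0.0128]
 [ 0.6524  0.042 ]]
0.0581 13.200000000000003
0.0491 13.199999999999989
0.0571 16.299999999999997
0.0522 14.4
plate [0.743 0.328 0.03 ]
plate [ 0.746 -0.289  0.03 ]
plate [ 0.387 -0.294  0.03 ]
plate [0.38  0.323 0.03 ]
[[-1.80935512e-04  9.60238826e-01  2.79179806e-01  8.16504259e-02]
 [ 9.99999984e-01  1.70647338e-04  6.11552458e-05  8.59565427e-04]
 [ 1.10823506e-05  2.79179812e-01 -9.60238841e-01 -1.77939708e-01]
 [ 0.00000000e+00  0.00000000e+00  0.00000000e+00  1.00000000e+00]] 64.0049107064165 316.49828280450964 239.7115081155181
[-0.38298009  0.13731378 -0.0106226 ] 0.2
```

```bash
python3 -m creep '[[0,0,0.06,0.31,-0.301,0,1],[0,0,0.06,0.31,-0.301,0,1],[0,0,0.06,0.31,-0.301,0,1],[0,0,0.06,0.31,-0.301,0,1],[0,0,0.06,0.31,-0.301,0,1],[0,0,0.06,0.31,-0.301,0,1],[0,0,0.06,0.31,-0.301,0,1],[0,0,0.06,0.31,-0.301,0,1],[0,0,0.06,0.31,-0.301,0,1],[0,0,0.06,0.31,-0.301,0,1]]' 40
```

```text
time_s: 1.03
position: [0.488, 0.2247, 0.2052]
tcp_rot: [-3.141, -0.0, 2.853]
force: [0.3, 1.4, 0.8]
grip_width: 0.094
```

```bash
python3 -m creep '[[0,0,0,0.0095,-0.0087,0,1],[0,0,0,0.0095,-0.0087,0,1],[0,0,0,0.0095,-0.0087,0,1]]'
python3 - <<'E'
from h import *
from bench import manip
s=manip.observe(); c=manip.read_camera("wrist"); print(s["position"],s["tcp_rot"],s["force"])
o,M=wcam(c,s); np.save("w1.npy",np.c_[o,M]); cv2.imwrite("pics/w1.png",c["frame"])
E
```

```text
time_s: 1.28
position: [0.4974, 0.2157, 0.2048]
tcp_rot: [-3.141, -0.001, 2.851]
force: [-0.1, 0.7, 0.4]
grip_width: 0.094
[0.4974139  0.21568138 0.20477712] [-3.14061217e+00 -7.45351347e-04  2.85123344e+00] [-0.11574055  0.7173597   0.43590815]
```

View pics/w1.png

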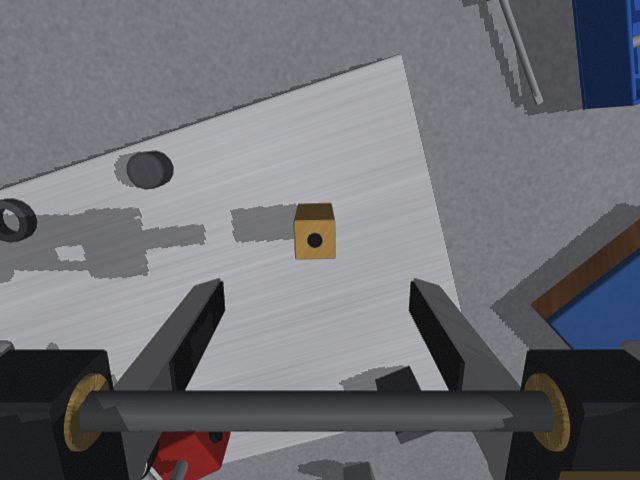

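Wrist view: the block sits between the fingers, with its dot at (315,240) and its top face from (295,220) to (335.5,259), square to the jaws.

```bash
python3 - <<'E'
from h import *
from bench import manip
c=manip.read_camera("wrist"); A=np.load("w1.npy"); o,M=A[:,0],A[:,1:]
print(hit(c,(315,240),.1,o,M)); 
P=np.array([hit(c,p,.1,o,M)[:2] for p in [(294.5,220),(334.5,220),(335.5,259),(295,259)]]);print(P.mean(0))
for i in range(4):
    e=P[(i+1)%4]-P[i]; print(np.linalg.norm(e).round(4),(np.degrees(np.arctan2(e[1],e[0]))%90).round(1))
E
```

```text
[0.49801617 0.21507849 0.1       ]
[0.49782683 0.21503883]
0.0302 73.4
0.0311 75.5
0.0315 73.4
0.0311 73.2
```

```bash
python3 -m creep '[[0,0,0,0.0005,-0.0007,-0.035,1],[0,0,0,0.0005,-0.0007,-0.07,1],[0,0,0,0.0005,-0.0007,-0.105,1],[0,0,0,0.0005,-0.0007,-0.13,1],[0,0,0,0.0005,-0.0007,-0.149,1],[0,0,0,0.0005,-0.0007,-0.149,1],[0,0,0,0.0005,-0.0007,-0.149,1],[0,0,0,0.0005,-0.0007,-0.149,1]]' 40; python3 -m creep '[[0,0,0,0,0,0,0.45],[0,0,0,0,0,0,0.45],[0,0,0,0,0,0,0.4],[0,0,0,0,0,0,0.36],[0,0,0,0,0,0,0.3],[0,0,0,0,0,0,0.3],[0,0,0,0,0,0,0.2],[0,0,0,0,0,0,0.2],[0,0,0,0,0,0,0.2],[0,0,0,0,0,0,0.2]]' 40; python3 -c "
from bench import manip;s=manip.observe();print(s['force'],s['grip_width'],s['position'])"
```

```text
time_s: 2.05
position: [0.4975, 0.217, 0.0577]
tcp_rot: [3.141, 0.001, 2.855]
force: [0.4, -0.3, 0.5]
grip_width: 0.0939
time_s: 2.88
position: [0.4973, 0.2166, 0.0576]
tcp_rot: [-3.141, 0.001, 2.855]
force: [-0.2, -1.3, 1.6]
grip_width: 0.0318
[-0.23305817 -1.32384244  1.60150267] 0.03181511140352384 [0.49734008 0.21660145 0.05763386]
```

```bash
python3 -m creep '[[0,0,0,0,0,0.01,0.2],[0,0,0,0,0,0.025,0.2],[0,0,0,0,0,0.04,0.2],[0,0,0,0,0,0.055,0.2],[0,0,0,0,0,0.065,0.2],[0,0,0,0,0,0.065,0.2],[0,0,0,0,0,0.065,0.2],[0,0,0,0,0,0.065,0.2]]' 40; for i in 1 2 3 4 5; do python3 -m creep '[[0,0,0,0,0,0,0.2],[0,0,0,0,0,0,0.2]]' | grep -E 'force|pos'; done
```

```text
time_s: 3.55
position: [0.4969, 0.2165, 0.1217]
tcp_rot: [-3.14, -0.0, 2.855]
force: [0.3, 0.3, -5.9]
grip_width: 0.0314
position: [0.4964, 0.2163, 0.1208]
force: [-0.1, 1.4, -5.8]
position: [0.4962, 0.2162, 0.1202]
force: [0.4, 0.9, -5.8]
position: [0.4961, 0.2162, 0.12]
force: [0.5, 0.1, -4.0]
position: [0.4961, 0.2162, 0.12]
force: [0.5, 0.5, -5.0]
position: [0.4961, 0.2162, 0.12]
force: [0.6, -0.2, -6.1]
```

About 5.4 N of load, so this looks like the heavy one. I'll put it back down and lift the other one to compare.

```bash
python3 -m creep '[[0,0,0,0,0,-0.02,0.2],[0,0,0,0,0,-0.04,0.2],[0,0,0,0,0,-0.052,0.2],[0,0,0,0,0,-0.058,0.2],[0,0,0,0,0,-0.0605,0.2],[0,0,0,0,0,-0.0615,0.2],[0,0,0,0,0,-0.0615,0.2],[0,0,0,0,0,-0.0615,0.2],[0,0,0,0,0,-0.0615,0.2]]' 40;  python3 -m creep '[[0,0,0,0,0,-0.0005,0.2],[0,0,0,0,0,-0.0005,0.2]]'
```

```text
time_s: 5.13
position: [0.4965, 0.2163, 0.0592]
tcp_rot: [-3.139, -0.002, 2.855]
force: [-0.8, -0.4, -5.7]
grip_width: 0.0318
time_s: 5.3
position: [0.4967, 0.2164, 0.0591]
tcp_rot: [-3.14, -0.001, 2.855]
force: [0.5, -0.3, -5.7]
grip_width: 0.0316
```

Still about 1.5 mm above the plate, so I'll lower in small steps.

```bash
python3 -m creep '[[0,0,0,0,0,-0.001,0.2],[0,0,0,0,0,-0.001,0.2],[0,0,0,0,0,-0.001,0.2]]'|grep -E 'pos|force';  python3 -m creep '[[0,0,0,0,0,-0.001,0.2],[0,0,0,0,0,-0.001,0.2],[0,0,0,0,0,-0.001,0.2]]'|grep -E 'pos|force'; python3 -m creep '[[0,0,0,0,0,-0.0005,0.2],[0,0,0,0,0,-0.0005,0.2],[0,0,0,0,0,-0.0005,0.2]]'|grep -E 'pos|force'
```

```text
position: [0.4966, 0.2164, 0.0581]
force: [-0.1, 0.2, -5.5]
position: [0.4968, 0.2164, 0.0577]
force: [-4.5, -2.3, 5.4]
position: [0.4968, 0.2164, 0.0577]
force: [-4.9, -1.3, 7.0]
```

```bash
python3 -m creep '[[0,0,0,0,0,0,0.5],[0,0,0,0,0,0,0.7],[0,0,0,0,0,0,1],[0,0,0,0,0,0,1],[0,0,0,0,0,0,1],[0,0,0,0,0,0.04,1],[0,0,0,0,0,0.08,1],[0,0,0,0,0,0.12,1],[0,0,0,0,0,0.15,1],[0,0,0,0,0,0.15,1]]' 40
python3 -m creep '[[0,0,-0.726,0.001,-0.426,0,1],[0,0,-0.726,0.001,-0.426,0,1],[0,0,-0.726,0.001,-0.426,0,1],[0,0,-0.726,0.001,-0.426,0,1],[0,0,-0.726,0.001,-0.426,0,1],[0,0,-0.726,0.001,-0.426,0,1],[0,0,-0.726,0.001,-0.426,0,1],[0,0,-0.726,0.001,-0.426,0,1],[0,0,-0.726,0.001,-0.426,0,1],[0,0,-0.726,0.001,-0.426,0,1]]'
```

```text
time_s: 6.88
position: [0.4987, 0.2172, 0.2142]
tcp_rot: [3.138, 0.007, 2.855]
force: [0.7, 0.3, 0.7]
grip_width: 0.0928
time_s: 7.72
position: [0.4992, -0.2023, 0.2137]
tcp_rot: [3.138, 0.007, 2.129]
force: [1.3, 0.4, 0.3]
grip_width: 0.094
```

```bash
cat >> h.py <<'E'
def turn(s,yaw): return (R.from_euler("xyz",[np.pi,0,yaw])*R.from_euler("xyz",s["tcp_rot"]).inv()).as_rotvec()
E
python3 -m creep '[[0,0,0,-0.0017,-0.0075,-0.006,1],[0,0,0,-0.0017,-0.0075,-0.006,1],[0,0,0,-0.0017,-0.0075,-0.006,1]]'
python3 - <<'E'
from h import *
from bench import manip
s=manip.observe(); c=manip.read_camera("wrist"); print(s["position"],s["tcp_rot"],s["force"],turn(s,2.126))
o,M=wcam(c,s); np.save("w2.npy",np.c_[o,M]); cv2.imwrite("pics/w2.png",c["frame"])
t=manip.read_camera("top"); cv2.imwrite("pics/top2.png",t["frame"])
w=cv2.resize(c["frame"][190:290,265:365],None,fx=4,fy=4,interpolation=2)
p=cv2.resize(t["frame"][235:285,180:230],None,fx=8,fy=8,interpolation=2)
cv2.imwrite("pics/c2.png",np.hstack([w,p]))
E
```

```text
time_s: 7.97
position: [0.4971, -0.2095, 0.2069]
tcp_rot: [3.138, 0.005, 2.128]
force: [-1.1, 0.5, 0.6]
grip_width: 0.094
[ 0.49712534 -0.20948278  0.2068694 ] [3.13815722 0.00549798 2.12766681] [-1.10736513  0.45105323  0.63027605] [ 0.00285642  0.00581985 -0.00167624]
```

View pics/c2.png

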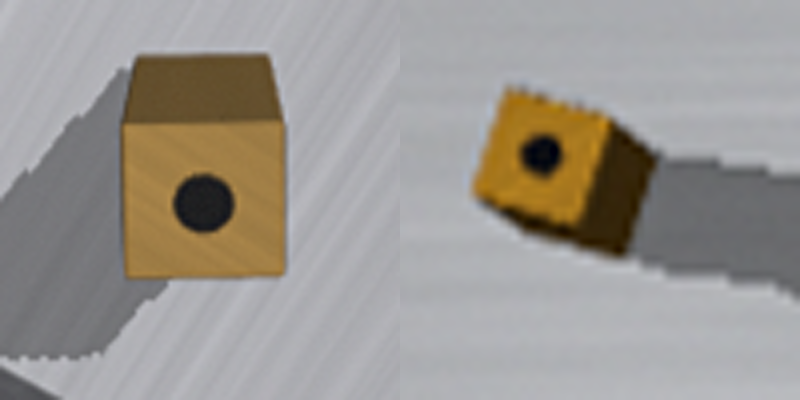

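The block is standing between the fingers with its dot at about (315.6,240.4), square to within ~1°. The left block stands upright where I set it.

```bash
python3 - <<'E'
from h import *
from bench import manip
c=manip.read_camera("wrist"); A=np.load("w2.npy"); o,M=A[:,0],A[:,1:]
q=lambda p:(265+(p[0]+.5)/4-.5,190+(p[1]+.5)/4-.5)
print(hit(c,q((204,203)),.1,o,M)) 
P=np.array([hit(c,q(p),.1,o,M)[:2] for p in [(122,123),(285,121),(286,273),(126,277)]]);print(P.mean(0))
for i in range(4):
    e=P[(i+1)%4]-P[i]; print(np.linalg.norm(e).round(4),(np.degrees(np.arctan2(e[1],e[0]))%90).round(1))
s=manip.observe();print(s["position"],np.degrees(s["tcp_rot"][2])-90)
E
```

```text
[ 0.49829755 -0.21083746  0.1       ]
[ 0.49806367 -0.21018359]
0.031 32.6
0.0306 33.1
0.0314 33.3
0.031 32.4
[ 0.49775846 -0.2084015   0.20788413] 32.05955558471764
```

```bash
python3 -m creep '[[0.003,0.006,0.014,0.0005,-0.002,-0.035,1],[0.003,0.006,0.014,0.0005,-0.002,-0.07,1],[0.003,0.006,0.014,0.0005,-0.002,-0.105,1],[0.003,0.006,0.014,0.0005,-0.002,-0.13,1],[0.003,0.006,0.014,0.0005,-0.002,-0.151,1],[0.003,0.006,0.014,0.0005,-0.002,-0.151,1],[0.003,0.006,0.014,0.0005,-0.002,-0.151,1],[0.003,0.006,0.014,0.0005,-0.002,-0.151,1]]' 40; python3 -m creep '[[0,0,0,0,0,0,0.45],[0,0,0,0,0,0,0.45],[0,0,0,0,0,0,0.4],[0,0,0,0,0,0,0.36],[0,0,0,0,0,0,0.3],[0,0,0,0,0,0,0.3],[0,0,0,0,0,0,0.2],[0,0,0,0,0,0,0.2],[0,0,0,0,0,0,0.2],[0,0,0,0,0,0,0.2]]' 40
```

```text
time_s: 8.78
position: [0.4992, -0.2101, 0.0585]
tcp_rot: [3.14, 0.003, 2.145]
force: [0.5, -0.3, 0.5]
grip_width: 0.0941
time_s: 9.62
position: [0.4991, -0.2102, 0.0586]
tcp_rot: [3.14, 0.003, 2.145]
force: [0.3, 0.2, -0.6]
grip_width: 0.032
```

```bash
python3 -m creep '[[0,0,0,0,0,0.01,0.2],[0,0,0,0,0,0.025,0.2],[0,0,0,0,0,0.04,0.2],[0,0,0,0,0,0.055,0.2],[0,0,0,0,0,0.065,0.2],[0,0,0,0,0,0.065,0.2],[0,0,0,0,0,0.065,0.2],[0,0,0,0,0,0.065,0.2]]' 40; for i in 1 2 3 4 5; do python3 -m creep '[[0,0,0,0,0,0,0.2],[0,0,0,0,0,0,0.2]]' | grep -E 'force|pos|rot'; done
```

```text
time_s: 10.28
position: [0.4987, -0.21, 0.1228]
tcp_rot: [3.141, 0.002, 2.145]
force: [0.1, 1.3, -2.1]
grip_width: 0.032
position: [0.4983, -0.2099, 0.1219]
tcp_rot: [3.141, 0.001, 2.145]
force: [-0.7, -0.5, -2.1]
position: [0.4981, -0.2098, 0.1213]
tcp_rot: [-3.141, -0.0, 2.145]
force: [-0.7, -0.0, -1.2]
position: [0.4981, -0.2097, 0.1212]
tcp_rot: [-3.141, -0.001, 2.145]
force: [0.1, 1.3, -1.1]
position: [0.4981, -0.2097, 0.1211]
tcp_rot: [-3.141, -0.001, 2.145]
force: [0.2, -0.3, -2.3]
position: [0.4981, -0.2097, 0.1212]
tcp_rot: [-3.141, -0.001, 2.145]
force: [0.2, -0.1, -1.5]
```

The right block weighs about 1.7 N against 5.4 N for the left, so the right one is the lighter. I'll set it down.

```bash
python3 -m creep '[[0,0,0,0,0,-0.02,0.2],[0,0,0,0,0,-0.04,0.2],[0,0,0,0,0,-0.052,0.2],[0,0,0,0,0,-0.058,0.2],[0,0,0,0,0,-0.0605,0.2],[0,0,0,0,0,-0.062,0.2],[0,0,0,0,0,-0.062,0.2],[0,0,0,0,0,-0.062,0.2],[0,0,0,0,0,-0.062,0.2]]' 40;  for i in 1 2 3; do python3 -m creep '[[0,0,0,0,0,-0.001,0.2],[0,0,0,0,0,-0.001,0.2],[0,0,0,0,0,-0.001,0.2]]' | grep -E 'pos|force'; done
```

```text
time_s: 11.87
position: [0.4984, -0.2099, 0.0598]
tcp_rot: [3.141, 0.0, 2.145]
force: [0.7, 0.8, -2.3]
grip_width: 0.032
position: [0.4985, -0.2099, 0.059]
force: [-0.2, 0.1, -0.6]
position: [0.4986, -0.21, 0.0586]
force: [-2.5, 1.6, 4.7]
position: [0.4986, -0.21, 0.0585]
force: [-5.3, 2.5, 12.5]
```

```bash
python3 -m creep '[[0,0,0,0,0,0,0.5],[0,0,0,0,0,0,0.7],[0,0,0,0,0,0,1],[0,0,0,0,0,0,1],[0,0,0,0,0,0,1],[0,0,0,0,0,0.04,1],[0,0,0,0,0,0.08,1],[0,0,0,0,0,0.12,1],[0,0,0,0,0,0.145,1],[0,0,0,0,0,0.145,1]]' 40
python3 -m creep '[[0,0,0.71,-0.0018,0.426,0,1],[0,0,0.71,-0.0018,0.426,0,1],[0,0,0.71,-0.0018,0.426,0,1],[0,0,0.71,-0.0018,0.426,0,1],[0,0,0.71,-0.0018,0.426,0,1],[0,0,0.71,-0.0018,0.426,0,1],[0,0,0.71,-0.0018,0.426,0,1],[0,0,0.71,-0.0018,0.426,0,1],[0,0,0.71,-0.0018,0.426,0,1],[0,0,0.71,-0.0018,0.426,0,1]]'
python3 - <<'E'
from h import *
from bench import manip
s=manip.observe(); print(turn(s,2.855),np.array([.4968,.2164,.0577])-s["position"])
t=manip.read_camera("top"); cv2.imwrite("pics/top3.png",t["frame"])
p=cv2.resize(t["frame"][235:285,360:440],None,fx=5,fy=5,interpolation=2)
cv2.imwrite("pics/c3.png",p)
E
```

```text
time_s: 13.45
position: [0.5003, -0.2108, 0.2093]
tcp_rot: [3.137, 0.009, 2.145]
force: [0.9, 0.3, 1.0]
grip_width: 0.0931
time_s: 14.28
position: [0.4978, 0.2087, 0.2085]
tcp_rot: [3.137, 0.008, 2.855]
force: [0.2, -0.6, 1.0]
grip_width: 0.0935
[-0.0020363   0.00921109 -0.00044567] [-0.00103927  0.00770982 -0.1508124 ]
```

View pics/c3.png

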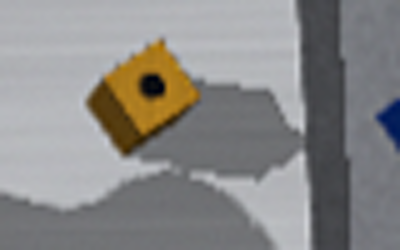

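The light block is upright and free, with its dot at about (390,252). Next I'll regrasp the left one.

```bash
python3 -m creep '[[-0.002,0.009,0,-0.001,0.0077,0,1],[-0.002,0.009,0,-0.001,0.0077,-0.03,1],[-0.002,0.009,0,-0.001,0.0077,-0.07,1],[-0.002,0.009,0,-0.001,0.0077,-0.105,1],[-0.002,0.009,0,-0.001,0.0077,-0.13,1],[-0.002,0.009,0,-0.001,0.0077,-0.15,1],[-0.002,0.009,0,-0.001,0.0077,-0.15,1],[-0.002,0.009,0,-0.001,0.0077,-0.15,1],[-0.002,0.009,0,-0.001,0.0077,-0.15,1]]' 40; python3 -m creep '[[0,0,0,0,0,0,0.45],[0,0,0,0,0,0,0.45],[0,0,0,0,0,0,0.4],[0,0,0,0,0,0,0.36],[0,0,0,0,0,0,0.3],[0,0,0,0,0,0,0.3],[0,0,0,0,0,0,0.2],[0,0,0,0,0,0,0.2],[0,0,0,0,0,0,0.2],[0,0,0,0,0,0,0.2]]' 40
python3 -m creep '[[0,0,0,0,0,0.01,0.2],[0,0,0,0,0,0.025,0.2],[0,0,0,0,0,0.04,0.2],[0,0,0,0,0,0.055,0.2],[0,0,0,0,0,0.058,0.2],[0,0,0,0,0,0.058,0.2],[0,0,0,0,0,0.058,0.2],[0,0,0,0,0,0.058,0.2],[0,0,0,0,0,0.058,0.2]]' 40
```

```text
time_s: 15.08
position: [0.4968, 0.2224, 0.0595]
tcp_rot: [3.139, 0.001, 2.859]
force: [-0.3, -0.4, 0.6]
grip_width: 0.0937
time_s: 15.92
position: [0.4968, 0.2218, 0.0596]
tcp_rot: [3.14, 0.001, 2.859]
force: [-1.5, -3.0, 3.5]
grip_width: 0.0319
time_s: 16.67
position: [0.4963, 0.2216, 0.1167]
tcp_rot: [3.141, -0.001, 2.859]
force: [-0.7, -0.2, -5.1]
grip_width: 0.0316
```

```bash
python3 - <<'E'
from h import *
from bench import manip
s=manip.observe(); print(s["position"],s["tcp_rot"])
c=manip.read_camera("top")
d=hit(c,(292.87,194.2),.13);b=hit(c,(298.7,221.7),.12);print(d,b,np.degrees(np.arctan2(*(d-b)[[1,0]])),np.linalg.norm((d-b)[:2]))
im=manip.read_camera("scene"); cv2.imwrite("pics/s2f.png",im["frame"])
f=cv2.imread("pics/scene1.png")[240:360,220:340]
f=cv2.resize(f,None,fx=5,fy=5,interpolation=2)
for i in range(0,120,10):
    cv2.putText(f,str(220+i),(i*5,10),0,.35,(0,255,0),1); cv2.putText(f,str(240+i),(0,i*5+4),0,.35,(0,0,255),1)
cv2.imwrite("pics/s1c.png",f)
E
```

```text
[0.49631703 0.22162413 0.11667606] [ 3.14128029e+00 -8.42048953e-04  2.85898315e+00]
[0.62389574 0.00577519 0.13      ] [ 0.5639305  -0.00648059  0.12      ] 11.551118138406892 0.061204851936189
```

View pics/s1c.png

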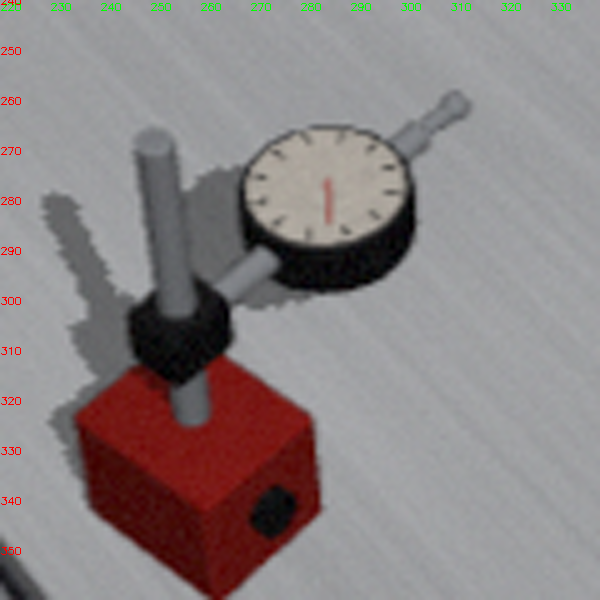

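The scene crop shows the ball at (311,260.6), the dial centre at (285.2,277) and the column top centre at (250.4,267.6).

```bash
python3 - <<'E'
from h import *
from bench import manip
c=manip.read_camera("scene")
b=hit(c,(311.0,260.6),.12);d=hit(c,(285.2,277.0),.13);k=hit(c,(250.4,267.6),.2);f=hit(c,(258,321),.08)
print(b,d,k,f)
for p in (d,k,f): print(np.degrees(np.arctan2(*(p-b)[[1,0]])),np.linalg.norm((p-b)[:2]))
t=manip.read_camera("top");b2=hit(t,(298.7,221.7),.12)
k2=hit(t,(270+(120+.5)/8-.5,155+(10)/8-.5),.2);print(b2,k2,np.degrees(np.arctan2(*(k2-b2)[[1,0]])))
E
```

```text
[ 0.56380674 -0.00964409  0.12      ] [0.6231787  0.00429067 0.13      ] [0.68682888 0.01783394 0.2       ] [0.68589566 0.01605999 0.08      ]
13.208407802235877 0.060985308204294646
12.590826549153283 0.126053517849249
11.8891717095215 0.12476539314677089
[ 0.5639305  -0.00648059  0.12      ] [0.68772461 0.02087368 0.2       ] 12.460193767337078
```

```bash
python3 -m creep '[[0,0,0.1,0.0147,-0.035,-0.001,0.2],[0,0,0.2,0.0147,-0.07,-0.001,0.2],[0,0,0.3,0.0147,-0.105,-0.001,0.2],[0,0,0.4,0.0147,-0.14,-0.001,0.2],[0,0,0.5,0.0147,-0.175,-0.001,0.2],[0,0,0.501,0.0147,-0.21,-0.001,0.2],[0,0,0.501,0.0147,-0.235,-0.001,0.2],[0,0,0.501,0.0147,-0.241,-0.001,0.2],[0,0,0.501,0.0147,-0.241,-0.001,0.2],[0,0,0.501,0.0147,-0.241,-0.001,0.2]]' 40
python3 -m creep '[[0,0,0,0,0,0,0.2],[0,0,0,0,0,0,0.2],[0,0,0,0,0,0,0.2]]'
python3 - <<'E'
from h import *
from bench import manip
s=manip.observe(); print(turn(s,3.36),np.array([.511,-.0196,.1146])-s["position"],s["force"])
c=manip.read_camera("scene"); cv2.imwrite("pics/s3.png",c["frame"])
a=cv2.resize(c["frame"][170:320,220:420],None,fx=4,fy=4,interpolation=2)
cv2.imwrite("pics/s3c.png",a)
E
```

```text
time_s: 17.7
position: [0.5113, -0.019, 0.1162]
tcp_rot: [3.14, -0.0, -2.924]
force: [-0.1, -0.1, -5.4]
grip_width: 0.0317
time_s: 17.95
position: [0.5113, -0.018, 0.1162]
tcp_rot: [3.14, -0.0, -2.922]
force: [-1.2, -0.8, -5.2]
grip_width: 0.0318
[-0.00123815 -0.00031405 -0.00070198] [-0.00033242 -0.00155581 -0.00157883] [-1.21740372 -0.7725408  -5.15218398]
```

View pics/s3c.png

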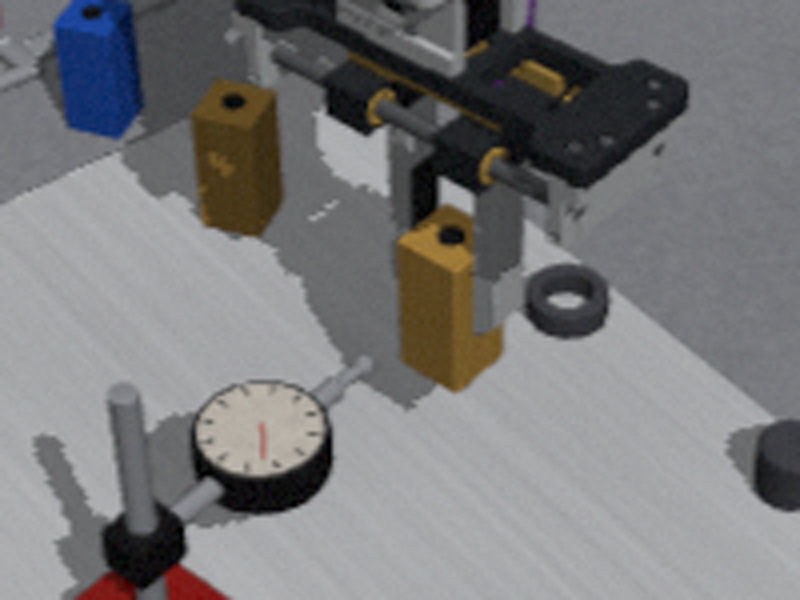

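The block is upright with its flat side facing the stylus. The top dot is at (332.6,228.6), the near top corners at (319.4,230.3) and (334.1,236.8), and the stylus ball at (311,261).

```bash
python3 - <<'E'
from h import *
from bench import manip
c=manip.read_camera("scene"); z=.1566
p=hit(c,(332.4,228.4),z);a=hit(c,(319.3,230.2),z);b=hit(c,(333.9,236.6),z)
print(p,a,b,np.degrees(np.arctan2(*(b-a)[[1,0]])),np.linalg.norm(b-a))
u=np.array([np.cos(.218),np.sin(.218)]);v=np.array([-u[1],u[0]])
s=manip.observe();tcp=s["position"][:2];ball=np.array([.5638,-.0096])
print("dot rel tcp u,v",(p[:2]-tcp)@u,(p[:2]-tcp)@v,"ball rel block u,v",(ball-p[:2])@u,(ball-p[:2])@v,"ball rel tcp",(ball-tcp)@u,(ball-tcp)@v)
b2=np.array([.5639,-.0065]);print((b2-tcp)@u,(b2-tcp)@v)
E
```

```text
[ 0.51278818 -0.01864679  0.1566    ] [ 0.53249784 -0.0281376   0.1566    ] [ 0.52305912 -0.00108939  0.1566    ] 109.23690543121782 0.028647777059416527
dot rel tcp u,v 0.0013662400970016972 -0.0006005428664725098 ball rel block u,v 0.05176109049345609 -0.00220002925262008 ball rel tcp 0.05312733059045779 -0.002800572119092589
0.053895423704482276 0.00020442920672877695
```

```bash
python3 -m creep '[[0,0,0,0.006,0.0005,0,0.2],[0,0,0,0.012,0.0015,0,0.2],[0,0,0,0.018,0.0025,-0.001,0.2],[0,0,0,0.0218,0.0033,-0.001,0.2],[0,0,0,0.0218,0.0033,-0.001,0.2],[0,0,0,0.0218,0.0033,-0.001,0.2],[0,0,0,0.0218,0.0033,-0.001,0.2],[0,0,0,0.0218,0.0033,-0.001,0.2]]' 40
cat > a.py <<'E'
from h import *
from bench import manip
F=[]
u=np.array([np.cos(.218),np.sin(.218)]);v=np.array([-u[1],u[0]])
for i in range(12): manip.read_camera("wrist"); s=manip.observe(); F.append(s["force"])
F=np.array(F); m=F.mean(0); d=s["position"][:2]-np.array([.5113,-.018])
print("Fu %.2f±%.2f Fv %.2f Fz %.2f"%(m[:2]@u,(F[:,:2]@u).std()/12**.5,m[:2]@v,m[2]),"u %.4f v %.4f z %.4f"%(d@u,d@v,s["position"][2]),"turn",turn(s,3.36).round(4),"t",s["time_s"])
E
python3 a.py
```

```text
time_s: 18.72
position: [0.5329, -0.0151, 0.1152]
tcp_rot: [3.14, -0.0, -2.923]
force: [1.2, -0.5, -5.0]
grip_width: 0.0318
Fu -0.06±0.16 Fv -0.16 Fz -4.92 u 0.0219 v -0.0018 z 0.1152 turn [-0.0011 -0.0003 -0.0004] t 19.3167
```

```bash
python3 -m creep '[[0,0,0,0.003,0.0007,0,0.2],[0,0,0,0.006,0.0013,0,0.2],[0,0,0,0.0078,0.0017,0,0.2],[0,0,0,0.0078,0.0017,0,0.2],[0,0,0,0.0078,0.0017,0,0.2]]' >/dev/null; python3 a.py
python3 -m creep '[[0,0,0,0.002,0.0004,0,0.2],[0,0,0,0.0039,0.0009,0,0.2],[0,0,0,0.0039,0.0009,0,0.2],[0,0,0,0.0039,0.0009,0,0.2]]'>/dev/null; python3 a.py
```

```text
Fu 0.51±0.13 Fv 0.08 Fz -5.24 u 0.0299 v -0.0019 z 0.1152 turn [-0.0012 -0.0003 -0.0004] t 20.3333
Fu -1.06±0.14 Fv -0.30 Fz -4.98 u 0.0339 v -0.0019 z 0.1152 turn [-0.0011 -0.0003 -0.0004] t 21.2667
```

```bash
python3 -m creep '[[0,0,0,0.002,0.0004,0,0.2],[0,0,0,0.004,0.0009,0,0.2],[0,0,0,0.0049,0.0011,0,0.2],[0,0,0,0.0049,0.0011,0,0.2],[0,0,0,0.0049,0.0011,0,0.2]]'>/dev/null; python3 a.py; python3 a.py
python3 - <<'E'
from h import *
from bench import manip
c=manip.read_camera("scene"); cv2.imwrite("pics/s4.png",c["frame"])
a=cv2.resize(c["frame"][210:310,250:350],None,fx=6,fy=6,interpolation=2)
cv2.imwrite("pics/s4c.png",a)
E
```

```text
Fu -1.88±0.14 Fv 0.02 Fz -4.63 u 0.0389 v -0.0018 z 0.1152 turn [-0.0012 -0.0004 -0.0003] t 22.2833
Fu -1.76±0.09 Fv -0.26 Fz -4.77 u 0.0389 v -0.0018 z 0.1152 turn [-0.0012 -0.0004 -0.0003] t 22.8833
```

View pics/s4c.png

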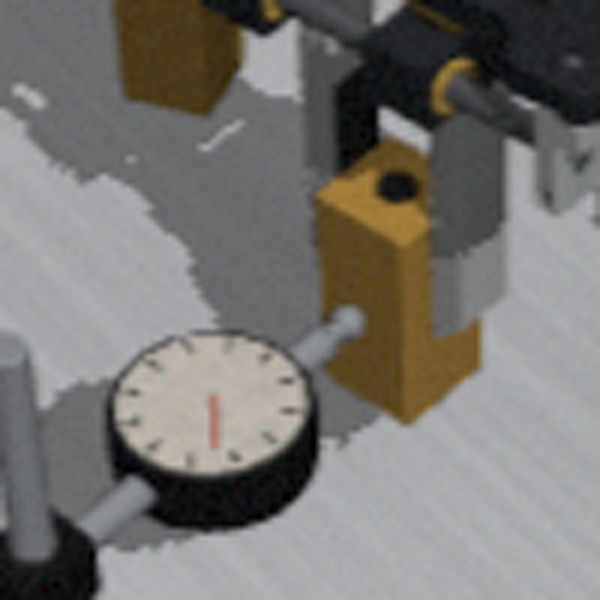

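The ball sits on the middle of the flat face at (307.8,262.9), having moved from (311,260.6). That is about 8 mm in the image, while the force suggests 6–7 mm. A small nudge next, then a final check.

```bash
python3 -m creep '[[0,0,0,0.0006,0.0001,0,0.2],[0,0,0,0.0006,0.0001,0,0.2],[0,0,0,0.0006,0.0001,0,0.2]]'; python3 a.py; python3 a.py;python3 a.py
python3 - <<'E'
from h import *
from bench import manip
c=manip.read_camera("scene"); f=c["frame"]
a=cv2.resize(f[130:330,210:440],None,fx=3,fy=3,interpolation=2)
cv2.imwrite("pics/s5c.png",a)
E
```

```text
time_s: 23.18
position: [0.5503, -0.0112, 0.1152]
tcp_rot: [3.14, -0.0, -2.923]
force: [-1.7, -0.3, -5.0]
grip_width: 0.0314
Fu -2.19±0.12 Fv 0.03 Fz -4.88 u 0.0395 v -0.0018 z 0.1152 turn [-0.0012 -0.0004 -0.0003] t 23.7833
Fu -2.14±0.18 Fv 0.37 Fz -5.02 u 0.0395 v -0.0019 z 0.1152 turn [-0.0012 -0.0003 -0.0003] t 24.3833
Fu -2.21±0.20 Fv -0.10 Fz -4.71 u 0.0395 v -0.0019 z 0.1152 turn [-0.0011 -0.0003 -0.0003] t 24.9833
```

View pics/s5c.png

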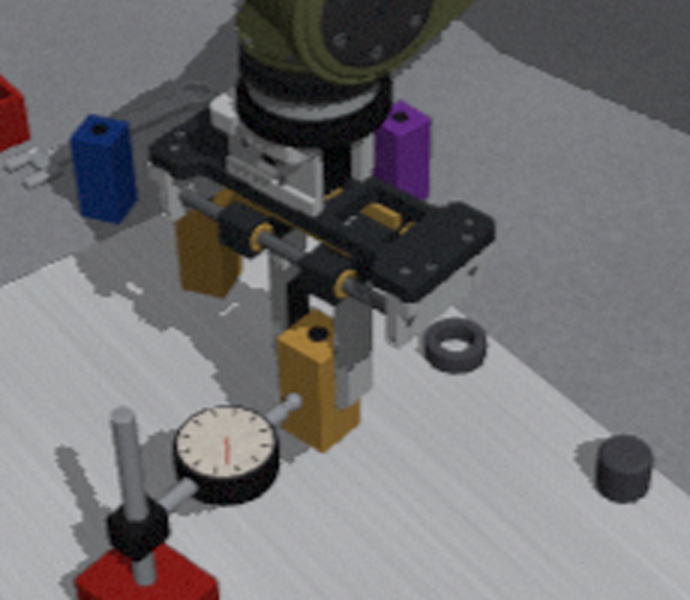

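The force is steady at 2.2 N, which the spring figures put at 8 mm, half travel. The picture shows the block upright with its face on the ball at about (307,263). The other block is standing and the loose parts haven't moved.

```bash
python3 -c "
from bench import manip
manip.close_job()"
```

```text
the job is handed in; nothing more can be done
```

The heavier block is now held upright against the dial gauge with the stylus pushed in about half way. I handed the job in at about 25 s of the 64 s allowed.

- **Weighing:** I lifted each block about 6 cm. The left one read about 5.4 N (0.55 kg) and the right one about 1.7 N (0.17 kg), so the left is the steel-cored block. I set each down again after lifting it, and the right one stands released and upright on the plate.
- **Presenting:** I picked up the left block again and turned its flat side square to the stylus. The stylus direction was estimated at about 12.5°, with readings spread over roughly ±1°.
- **Last checks:** The push force held at 2.1 to 2.2 N, which matches about 8 mm of the 16 mm travel. The last picture shows the ball on the flat face of the held block. The other block, the bearing ring and the tappet stand where they were; the V-block was out of that picture, but the arm never went near it.
- **Disagreements:** Before the final 0.6 mm push, force suggested 6 to 7 mm of travel and the picture about 8 mm, so the depth is good to about ±1 mm. When I picked the left block up the second time, the arm was still settling and about 6 mm off. The closing fingers slid the block about 5 mm, and it stayed upright.

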